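# Free a finished power module from the bench vise

## Task

The finished power module is held in the blue bench vise, and somebody has left a solder reel on the slide bed where the jaw has to go. Take the reel off and stand it upright on bare bench, then push the sliding jaw by its red lug right back against its stop and leave it open, with the module still lying in the vise; only then take the module out from under the lips and set it down, without dropping it, flat with fins up on the floor of the green tray. Do not drop the reel either, and leave the other things on the bench where they are.

Things in the scene. Friction and masses are not known exactly. Their poses are not given: they have to be found in the camera images.
- vise: Blue bench vise bolted down, slab 110 (x) x 260 (y) x 18 mm; origin at the centre of its underside, its y axis is the slide direction (jaw opens to +y). Bed top at z = 18. Steel fixed jaw at y -120 to -95.5, 70 wide, 16 above the bed, with a lip that overhangs 10 mm further (to y -85.5) from 9 to 16 mm above the bed. Blue end stop at y 115.5 to 127.5, 90 wide, 22 above the bed.
- jaw (a joint): Opening of the steel sliding jaw in m: 0 closed, 0.060 against its stop; stiff (about 5 N), stays where it is left. At 0 the jaw block spans vise y 5.5 to 55.5 mm, 60 wide, top 16 mm above the bed; its lip reaches 10 mm over the module's plate (to y -4.5), 9 to 16 mm above the bed. The jaw's back moves into the space where the reel stands (60 mm between jaw and end stop when closed).
- lug (a point): On the red lug standing on the sliding jaw: the middle of the top edge of its inner face (the face towards the module, which is pushed in +y). The lug is 40 wide (x), 10 thick (y), top 60 mm above the bed, standing 44 above the jaw's top. It moves with the jaw. With the jaw closed the space between lug and fins is 68 mm. Axes as the vise.
- module: Finished power module: copper plate 60 (x) x 100 (y) x 6 mm with a finned aluminium heat sink 40 (x) x 44 (y) in its middle, total height 42 mm; about 0.28 kg. Origin at the centre of the underside. It lies on the vise bed with its two 60 mm plate edges under the lips of both jaws (fits with 1 mm play; lips must be cleared sideways before lifting). Grip it on the fins across x.
- reel: Solder reel, yellow flanges, diameter 46, height 44 mm, about 0.25 kg, standing upright on the slide bed between the sliding jaw and the end stop; origin at the centre of its underside.
- tray: Green shallow tray, fixed to the bench, outside 160 (x) x 120 (y) x 22 mm, walls and floor 5 mm; origin at the centre of its underside. On the left or right of the vise.
- rack: White vial rack with orange-capped vials, 150 (x) x 50 (y) x 60 mm; origin at the centre of the underside. On the other side from the tray. Leave alone.
- driver: Screwdriver lying on the near side of the vise, 170 mm long along its x, 26 thick at most; origin near its middle. Leave alone.
- flux: White flux bottle with blue cap, diameter 34, height 85 mm, close behind the vise; origin at the underside's centre. Leave alone.
- jar: Amber jar with black lid, diameter 44, height 60 mm, close behind the vise; origin at the underside's centre. Leave alone.
- meter: Yellow multimeter lying down, 85 (x) x 170 (y) x 40 mm; origin at the underside's centre. Leave alone.
- parts_box: Blue divided parts box, 90 (x) x 110 (y) x 40 mm; origin at the underside's centre. Leave alone.
- transformer: Small transformer with copper winding, 50 (x) x 65 (y) x 56 mm; origin at the underside's centre. Leave alone.
- carton: Small cardboard component carton, 60 (x) x 70 (y) x 45 mm, on the robot's side of the vise; origin at the underside's centre. Leave alone.
Not all that is in view belongs to the job. Leave any pink or purple look-alike of the reel alone.

How it is judged:
By the outcome, as a careful person would: the job done as asked, in the order asked, and still so for the second after the job is handed in, with the robot touching nothing.
It also fails if it takes over 67 s, if anything falls off the work surface, if the arm or the gripper's body presses on something with over 40 N, if the wrist force passes 120 N, or if a joint passes its speed limit or range.

## Robot

A 6-joint arm with a two-finger parallel gripper is mounted at the origin on the work surface. World frame = base frame: x ahead of the robot, y to its left, z up, the work surface at z = 0. Lengths are in m, angles in rad, forces in N, time in s.
With the tool pointing down it reaches from about 0.35 to 0.775 m from the base axis. Payload 5.5 kg.
Tool frame: the origin (TCP) lies on the centre line of the jaws, within the pads' length; the fingertips stand 11 mm ahead of it and the grasp point (between the pads) lies 8 mm behind it; z points along the fingers, y is the line along which they close (so a half turn about z gives the same grasp; the last joint's range is limited). The gripper opens to 85 mm and grips with 20 to 120 N. Pads are 22 mm wide; open, the fingers measure 114 mm over their backs; the gripper's body (76 mm by 85 mm) begins 54 mm behind the grasp point. The pads swing forward as they close: fully open they stand 13 mm farther back than shut.
Start: joints at [1.047, 0.313, 0.046, 1.304, 0, 1.431], TCP at [0.215, 0.533, 0.242] pointing down, gripper open.
Joint ranges: [-2.76, 2.76], [-0.86, 1.69], [-1.03, 1.26], [-2.2, 2.34], [-1.47, 1.5], [-3.14, 3.14]. Speed limits (rad/s): [2.57, 2.57, 3.14, 3.14, 3.14, 3.14].

## Interface

Orientations are given as a unit quaternion [w, x, y, z].
In Python, from workcell import env, viewer, order, models gives the robot as it stands.
- The arm moves only by the tool drive_tool, never from a script. Its argument "series" is a list that holds one entry, the list of rows, each a list of 6 numbers: the shift along the tool's x, y, z each as a share of 120 mm, from -1 to 1, then the turn, a rotation vector about the tool's x, y, z each as a share of 180 degrees, from -1 to 1. A call has 1 to 20 rows; each row shifts and turns the commanded pose from where the row before left it, along the tool's axes as they then stand; what a row does not reach is not made up. A row lasts 1/8 s, in which the tool goes at most 62.5 mm and 10.7 degrees, less where a joint would pass 70% of its speed; a pose out of reach is approached as far as the arm can. A call with a number of a shift or a turn outside -1 to 1 is refused whole. A call with a gripper value outside its range is refused whole. "jaw" is the opening, from -1 (shut) to 1 (fully open), set as the call begins (left out, the last holds). The fingers move at their own pace and stop on an object; "grip_force" is the grip in N (left out, the last holds). Time passes only in rows, so rows that do not move let the fingers close. It gives the time, the measured TCP pose, the force, the opening and the grip force at its end, in the units of the state.
- env.get_state(): the state, without advancing time (a new reading comes with each control period).
- viewer.read_camera(name): name is "scene" or "top" or "wrist"; returns the picture (480x640x3 uint8, red, green, blue); there is no depth.
- viewer.camera_info(name): a dict with "intrinsics" (3x3 intrinsics, pixels), "D" ([k1, k2, p1, p2, k3] as OpenCV has them; the pictures are not rectified), "R" (3x3) and "t" (3): a world point X has camera coordinates R X + t; the wrist camera has in their place "T_tool_cam" (4x4, takes a point from camera to tool coordinates, whose origin is the TCP and whose axes are the flange's). Camera axes: x right, y down, z forward; pixel columns grow to the right and rows downward; lengths in m; the calibration is good to about 2 mm. A picture is of the moment at which its call begins: read the wrist's pose just before it. camera_info takes no time and is no camera call.
- order.hand_in(): hands the job in; it is judged then, once.
Trained networks look in the newest picture that a camera, given by its name, has taken for a name from the list of things; names that differ only in an ending like _2 or _b are one class to them, and where a whole thing is asked for, a point or a joint stands for the part that bears it (a point fixed in the world has none). Each returns a list of dicts, best first, with "score" (0 to 1); they miss things now and then, are a little off and sometimes report something else, mostly with a low value. They report only what shows in the picture. A call takes as long as a camera call. They do not tell look-alikes from the thing itself.
- models.silhouettes(label, camera): "region" (480x640 bool, what is visible of it) and "location" ([column, row] in pixels, amid what is visible of it).
The state is a dict: "clock": time; "joint_pos": joint angles; "qvel": joint speeds; "tau": joint torques, N m; "tcp_pos": TCP position; "orientation": TCP orientation; "wrist_force": force on the tool from outside, world axes, zero at the start; "ft_torque": the same for the moment, N m; "finger_gap": finger opening in m; "grip_force": force on a finger pad.
Only numpy, scipy, OpenCV 4.12 (cv2) and the standard library are available. Lean on these libraries where they do the work, as an engineer would, in place of code of your own. Each camera call takes 0.05 s, during which the arm holds its last target. There are 200 camera calls.

## Working session

There is one attempt and no reset: what is moved stays moved. The work goes in short steps, Python scripts to look and compute and a tool call to move; the robot and the scene stay as the last step left them, time stands still between calls to the robot, and variables do not carry over. Pictures are saved under pics/ and viewed, at most 10 in all, crops included, and the job is handed in when it is done.

Besides the shell and the picture viewer there is one more tool, called after ">>>" as name(argument=value, ...) on one line, values as JSON. drive_tool: Moves the arm, as the interface text tells. Its arguments: {"type":"object","properties":{"series":{"type":"array"},"jaw":{"type":"number"},"grip_force":{"type":"number"}},"required":["series"]}

```bash
mkdir -p pics; ls
python3 - <<'E'
from workcell import env, viewer, order, models
import cv2,numpy as np
s=env.get_state(); print({k:np.round(v,3).tolist() for k,v in s.items()})
for n in ("scene","top"):
    im=viewer.read_camera(n); cv2.imwrite(f"pics/{n}0.png",im[:,:,::-1])
    c=viewer.camera_info(n); print(n,{k:np.round(v,4).tolist() for k,v in c.items()})
    for l in ["vise","jaw","lug","module","reel","tray","rack","flux","jar","carton","driver"]:
        for d in models.silhouettes(l,n)[:2]: 
            r=d['region'];ys,xs=np.where(r)
            print(l,round(d['score'],2),np.round(d['location']),xs.min(),xs.max(),ys.min(),ys.max(),r.sum())
print({k:np.round(v,4).tolist() for k,v in viewer.camera_info("wrist").items()})
E
```

```text
pics
{'clock': 0.0, 'joint_pos': [1.047, 0.314, 0.045, 1.304, -0.0, 1.431], 'qvel': [0.001, 0.0, -0.001, 0.001, 0.002, -0.001], 'tau': [0.004, -48.062, 29.854, 0.019, 0.0, 0.0], 'tcp_pos': [0.215, 0.533, 0.241], 'orientation': [-0.0, 0.191, 0.982, -0.001], 'wrist_force': [0.608, 0.157, -0.191], 'ft_torque': [0.047, 0.06, 0.034], 'grip_force': 0.0, 'finger_gap': 0.085}
scene {'intrinsics': [[435.5268, 0.0, 316.4033], [0.0, 435.5268, 245.9317], [0.0, 0.0, 1.0]], 'D': [-0.0783, 0.0, 0.0, 0.0, 0.0], 'R': [[-0.4704, 0.8824, -0.0113], [0.5596, 0.2884, -0.777], [-0.6823, -0.3718, -0.6294]], 't': [0.2638, -0.2504, 1.4241]}
vise 0.96 [332. 282.] 267 384 241 316 2942
jaw 0.61 [333. 272.] 315 348 259 289 657
lug 0.75 [336. 276.] 316 348 259 289 641
module 0.89 [309. 263.] 287 326 246 278 743
module 0.61 [457. 284.] 431 480 255 315 1597
reel 0.9 [345. 342.] 334 359 327 360 718
reel 0.69 [353. 277.] 344 365 267 296 545
tray 0.91 [226. 222.] 193 261 198 243 1879
rack 0.71 [457. 285.] 431 480 255 315 1612
flux 0.73 [322. 309.] 313 330 290 326 493
jar 0.95 [278. 283.] 267 287 269 300 544
carton 0.95
[... 526 characters left out ...]
2 216 418
reel 0.83 [257. 238.] 245 269 225 250 498
reel 0.77 [207. 292.] 191 215 281 304 447
tray 0.97 [457. 287.] 426 491 250 330 4514
rack 0.91 [159. 291.] 137 181 254 330 2122
flux 0.76 [273. 191.] 264 280 181 202 296
jar 0.8 [330. 206.] 321 340 192 216 383
jar 0.45 [456. 289.] 425 491 251 330 4568
carton 0.76 [273. 337.] 250 293 312 354 1050
driver 0.71 [290. 287.] 236 316 285 299 633
driver 0.31 [257. 238.] 245 268 225 250 475
{'intrinsics': [[353.5333, 0.0, 322.0061], [0.0, 353.5333, 242.5301], [0.0, 0.0, 1.0]], 'D': [-0.0261, 0.0, 0.0, 0.0, 0.0], 'T_tool_cam': [[-0.0005, -0.9594, -0.282, 0.0714], [1.0, -0.0005, -0.0, 0.0008], [-0.0001, -0.282, 0.9594, -0.1321], [0.0, 0.0, 0.0, 1.0]]}
```

View pics/top0.png

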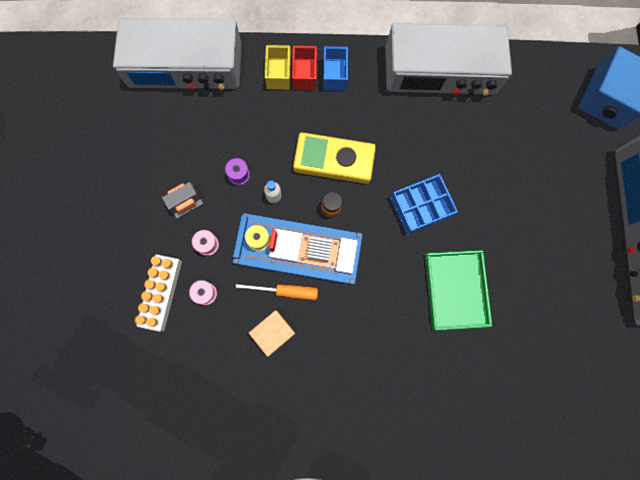

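View pics/scene0.png

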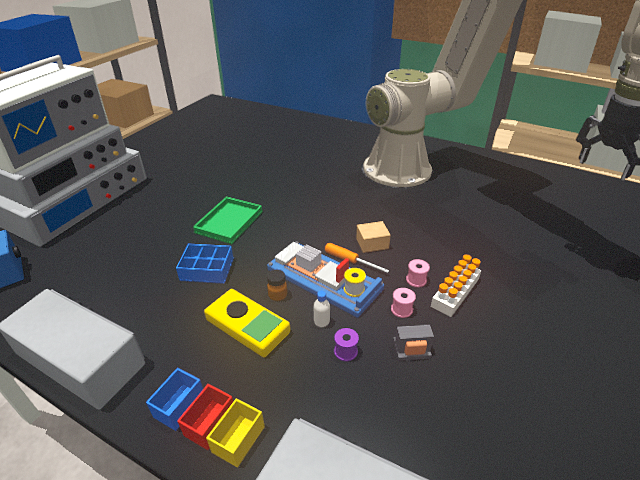

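The top view shows the vise at about (298,248), with its slide direction pointing image-left. The yellow reel is at (257,238), the red lug at (273,240), the module fins at (320,248) and the tray at (458,290). The pink reels at (205,243) and (203,293) and the purple one at (237,171) are look-alikes.

```bash
cat > h.py <<'E'
from workcell import env, viewer, order, models
import cv2,numpy as np
from scipy.spatial.transform import Rotation as Ro
def cam(n):
    c=viewer.camera_info(n); K,D=np.array(c['intrinsics']),np.array(c['D'])
    if n=='wrist':
        s=env.get_state(); q=np.array(s['orientation']); Rt=Ro.from_quat(q[[1,2,3,0]]).as_matrix()
        T=np.eye(4);T[:3,:3]=Rt;T[:3,3]=s['tcp_pos'];W=np.linalg.inv(T@np.array(c['T_tool_cam']))
        return K,D,W[:3,:3],W[:3,3]
    return K,D,np.array(c['R']),np.array(c['t'])
def p2w(C,px,z):
    K,D,R,t=C; u=cv2.undistortPoints(np.array(px,float).reshape(-1,1,2),K,D).reshape(-1,2)
    d=np.c_[u,np.ones(len(u))]@R; o=-R.T@t
    return o+d*((z-o[2])/d[:,2])[:,None]
def w2p(C,X):
    K,D,R,t=C; return cv2.projectPoints(np.array(X,float).reshape(-1,1,3),cv2.Rodrigues(R)[0],t,K,D)[0].reshape(-1,2)
def mask(im,col):
    h=cv2.cvtColor(im,cv2.COLOR_RGB2HSV); lo,hi=dict(blue=((100,120,40),(120,255,255)),green=((50,120,40),(80,255,255)),yellow=((24,130,90),(35,255,255)),red=((0,170,80),(4,255,255)))[col]
    m=cv2.inRange(h,lo,hi)
    if col=='red': m|=cv2.inRange(h,(174,170,80),(180,255,255))
    return m
def blob(m,near):
    n,l,st,ce=cv2.connectedComponentsWithStats(m)
    k=[i for i in range(1,n) if st[i,4]>25]; i=min(k,key=lambda i:np.hypot(*(ce[i]-near))); return l==i
def rect(C,m,z):
    ys,xs=np.where(m); X=p2w(C,np.c_[xs,ys],z)[:,:2]
    c,s,a=cv2.minAreaRect((X*1000).astype(np.float32)); return np.round(c,1),np.round(s,1),round(a,1)
E
python3 - <<'E'
from h import *
im=viewer.read_camera('top');C=cam('top')
print('vise',rect(C,blob(mask(im,'blue'),(298,260)),.018))
g=blob(mask(im,'green'),(458,290));print('tray',rect(C,g,.022))
y=blob(mask(im,'yellow'),(257,238));print('reel',rect(C,y,.062))
r=blob(mask(im,'red'),(273,240));print('lug',rect(C,r,.078))
for l,z in(('reel',.044),('carton',.045),('driver',.013),('flux',.085),('jar',.06),('rack',.06)):
    for d in models.silhouettes(l,'top')[:3]:print(l,d['score'],rect(C,d['region'],z))
E
```

```text
vise (array([576.8,  27.9]), array([263.8, 112.6]), 80.9)
tray (array([ 493.7, -309. ]), array([162.3, 127. ]), 3.8)
reel (array([591.2, 111. ]), array([39.4, 43.2]), 46.9)
lug (array([581.9,  76.3]), array([11.1, 40.4]), 81.4)
reel 0.95 (array([736.7, 157.8]), array([60.9, 46.5]), 28.0)
reel 0.75 (array([592.3, 109.9]), array([52.8, 43.2]), 28.2)
reel 0.62 (array([479.6, 217.4]), array([44.2, 45. ]), 0.9)
carton 0.8 (array([401.1,  75.7]), array([61.5, 71.6]), 41.0)
carton 0.55 (array([769.8, -47.3]), array([170.6,  92.3]), 81.3)
driver 0.91 (array([488.9,  68.4]), array([167.3,  28.1]), 86.0)
flux 0.69 (array([680. ,  79.3]), array([44.1, 32.3]), 1.5)
jar 0.75 (array([662.4, -42. ]), array([42.3, 55.3]), 72.7)
jar 0.47 (array([765.1, -47.5]), array([164.2,  92.1]), 82.5)
jar 0.43 (array([401.6,  74.4]), array([60.8, 71.7]), 41.0)
rack 0.57 (array([476.3, 300.7]), array([ 60. , 143.2]), 79.5)
```

>>> drive_tool(series=[[[0, 0, 0, 0, 0, 0.0535], [0, 0, 0, 0, 0, 0.0535], [0, 0, 0, 0, 0, 0.0535], [0, 0, 0, 0, 0, 0.0535], [0, 0, 0, 0, 0, 0.0535], [0, 0, 0, 0, 0, 0.0535], [0, 0, 0, 0, 0, 0.0535], [0, 0, 0, 0, 0, 0.0535], [-0.27, 0.332, 0, 0, 0, 0], [-0.27, 0.332, 0, 0, 0, 0], [-0.27, 0.332, 0, 0, 0, 0], [-0.27, 0.332, 0, 0, 0, 0], [-0.27, 0.332, 0, 0, 0, 0], [-0.27, 0.332, 0, 0, 0, 0], [-0.27, 0.332, 0, 0, 0, 0], [-0.27, 0.332, 0, 0, 0, 0], [-0.27, 0.332, 0, 0, 0, 0], [-0.27, 0.332, 0, 0, 0, 0], [-0.27, 0.332, 0, 0, 0, 0], [0, 0, 0, 0, 0, 0]]], jaw=1)

```text
clock: 4.05
tcp_pos: [0.5943, 0.1095, 0.2415]
orientation: [0.0, 0.762, 0.647, -0.0]
wrist_force: [-0.9, 0.2, -0.6]
finger_gap: 0.0854
grip_force: 0.0
```

```bash
cat >> h.py <<'E'
def st():
    s=env.get_state(); q=np.array(s['orientation']);R=Ro.from_quat(q[[1,2,3,0]]).as_matrix()
    print('t',round(s['clock'],2),'tcp',np.round(np.array(s['tcp_pos'])*1000,1),'yawY',round(np.degrees(np.arctan2(R[1,1],R[0,1])),2),'zax',np.round(R[:,2],3),'F',np.round(s['wrist_force'],1),'gap',round(s['finger_gap'],4),s['grip_force'],np.round(s['joint_pos'],2)); return np.array(s['tcp_pos']),R
def go(X): # shift in tool axes, shares of 120 mm
    p,R=st(); print('shares',np.round(R.T@(np.array(X)-p)/.12,3))
E
python3 - <<'E'
from h import *
st();C=cam('wrist');im=viewer.read_camera('wrist');cv2.imwrite('pics/w1.png',im[:,:,::-1])
for c,z,X in(('blue',.018,(.577,.028,.018)),('yellow',.062,(.591,.111,.062)),('red',.078,(.582,.076,.078))):
    print(c,rect(C,blob(mask(im,c),w2p(C,[X])[0]),z))
for l in('module','reel','flux','jar'):
    for d in models.silhouettes(l,'wrist')[:2]: print(l,d['score'],np.round(d['location']),rect(C,d['region'],{'module':.06,'reel':.062,'flux':.085,'jar':.06}[l]))
E
```

```text
t 4.05 tcp [594.3 109.5 241.5] yawY -9.3 zax [ 0. -0. -1.] F [-0.9  0.2 -0.6] gap 0.0854 0.0 [ 0.05  0.37  0.13  1.33 -0.    1.78]
blue (array([576.9,  28.2]), array([259.5, 110.1]), 80.9)
yellow (array([592.7, 113.5]), array([50.6, 43.5]), 80.7)
red (array([584.8,  78.5]), array([ 6.6, 36.3]), 80.7)
module 0.81 [316. 328.] (array([572.4,  -1.1]), array([73.4, 53.2]), 80.7)
reel 0.97 [315. 218.] (array([591.9, 113.4]), array([45.7, 50.9]), 13.0)
reel 0.87 [287.  96.] (array([586.9, 219.3]), array([41.7, 46. ]), 52.4)
flux 0.6 [424. 228.] (array([683.1,  96. ]), array([28.8, 48.8]), 41.6)
jar 0.87 [410. 335.] (array([660.8, -25.3]), array([38.4, 71.2]), 2.6)
```

View pics/w1.png

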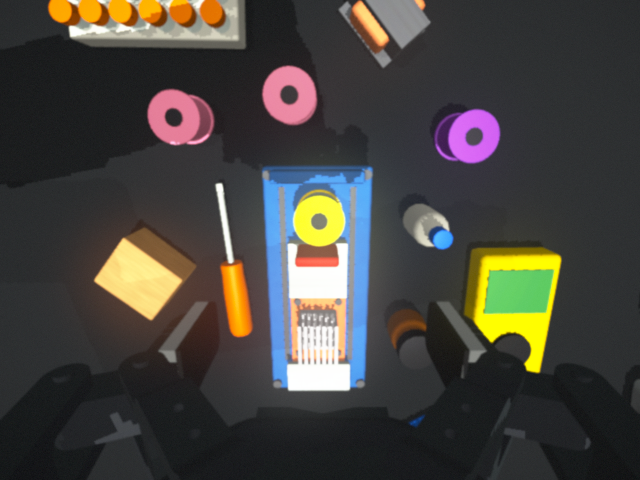

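The wrist view shows the reel hole at (319,221), the lug at (317,257) and the fins at (317,335). The vise rectangle measures 259.5 x 110.1 mm, which matches its given size.

```bash
cat >> h.py <<'E'
V=np.array([.5769,.0282]);a=np.radians(-9.1);VR=np.array([[np.cos(a),-np.sin(a)],[np.sin(a),np.cos(a)]])
def v2w(x,y): return V+VR@np.array([x,y])
def w2v(X): return VR.T@(np.array(X)[:2]-V)
E
python3 - <<'E'
from h import *
C=cam('wrist')
X=p2w(C,[(319,221)],.062)[0];print('hole',X,'vise',w2v(X))
for y in(85.5,-45.5):print(y,v2w(0,y/1000))
# expected pixel of known things
for n,p in(('fin top mid',(0,-.0455,.06)),('lug inner top',(0,.0445,.078))):
    print(n,w2p(C,[[*v2w(*p[:2]),p[2]]]))
go([X[0],X[1],.042])
E
```

```text
hole [0.58926569 0.11471448 0.062     ] vise [-0.00147291  0.08738133]
85.5 [0.59042251 0.11262388]
-45.5 [ 0.56970381 -0.01672733]
fin top mid [[320.49184568 347.97590514]]
lug inner top [[320.49967654 271.72520274]]
t 4.3 tcp [591.4 113.5 242.5] yawY -8.95 zax [-0.  0. -1.] F [-0.4  0.1 -0.3] gap 0.0856 0.0 [0.06 0.37 0.12 1.33 0.   1.78]
shares [ 0.007 -0.019  1.671]
```

Run:
```python
from h import *
for k in range(2):
    st();C=cam('wrist');im=viewer.read_camera('wrist')
    print(rect(C,blob(mask(im,'blue'),w2p(C,[[.577,.0,.018]])[0]),.018))
    r=blob(mask(im,'red'),w2p(C,[[.584,.078,.078]])[0]);print(rect(C,r,.078))
    m=blob(mask(im,'yellow'),w2p(C,[[.59,.113,.062]])[0]).astype(np.uint8)
    c=max(cv2.findContours(m,0,2)[0],key=len);print(cv2.fitEllipse(c))
    d=models.silhouettes('module','wrist')[0];ys,xs=np.where(d['region']);print('mod',xs.min(),xs.max(),ys.min(),ys.max())
cv2.imwrite('pics/w2.png',cv2.resize(im[130:410,230:410,::-1],None,fx=2,fy=2))
print(w2p(C,[[*v2w(0,.0855),.062],[*v2w(-.023,.0855),.062],[*v2w(.023,.0855),.062]]))
```

```text
t 4.3 tcp [591.4 113.5 242.5] yawY -8.95 zax [-0.  0. -1.] F [-0.4  0.1 -0.3] gap 0.0856 0.0 [0.06 0.37 0.12 1.33 0.   1.78]
(array([577. ,  28.5]), array([259.9, 110. ]), 80.9)
(array([576.3,  78.4]), array([ 2.8, 17.9]), 81.0)
((322.5412902832031, 221.77694702148438), (47.627586364746094, 56.54811096191406), 179.61038208007812)
mod 294 347 301 367
t 4.4 tcp [591.5 113.5 242.6] yawY -8.93 zax [ 0.  0. -1.] F [-0.3  0.7  0.4] gap 0.0857 0.0 [0.06 0.37 0.12 1.33 0.   1.78]
(array([576.9,  28.6]), array([260., 110.]), 80.9)
(array([578.4,  76.7]), array([ 2.8, 24.2]), 74.0)
((322.32403564453125, 221.79547119140625), (47.64957809448242, 56.327667236328125), 179.03440856933594)
mod 294 347 300 368
[[320.43377141 223.11070463]
 [295.08707876 223.05215639]
 [345.77892234 223.17445341]]
```

View pics/w2.png

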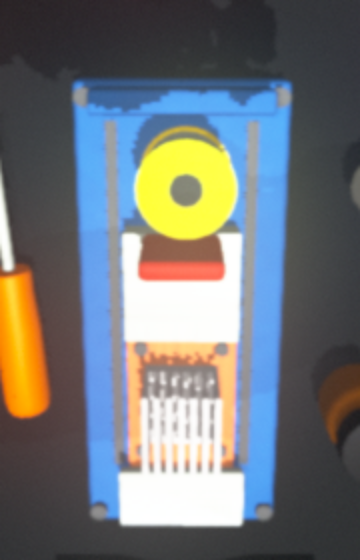

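```bash
sed -i 's/^V=np.array(.*\]);a=/V=np.array([.5769,.0286]);a=/' h.py
python3 - <<'E'
from h import *
C=cam('wrist');X=p2w(C,[(323,224.5)],.062)[0];print(X,w2v(X));go([X[0],X[1],.037])
E
```

```text
[0.5927433  0.11077283 0.062     ] [0.0026476  0.08364433]
t 4.5 tcp [591.7 113.3 242.6] yawY -8.95 zax [ 0.  0. -1.] F [ 0.  -0.1  0.4] gap 0.0853 0.0 [0.06 0.37 0.12 1.33 0.   1.78]
shares [-0.02   0.011  1.714]
```

>>> drive_tool(series=[[[-0.02, 0.011, 0.25, 0, 0, 0], [0, 0, 0.25, 0, 0, 0], [0, 0, 0.25, 0, 0, 0], [0, 0, 0.2, 0, 0, 0], [0, 0, 0.15, 0, 0, 0], [0, 0, 0.15, 0, 0, 0], [0, 0, 0.15, 0, 0, 0], [0, 0, 0.12, 0, 0, 0], [0, 0, 0.1, 0, 0, 0], [0, 0, 0.05, 0, 0, 0], [0, 0, 0.044, 0, 0, 0], [0, 0, 0, 0, 0, 0], [0, 0, 0, 0, 0, 0]]], jaw=0.6)

```text
clock: 6.12
tcp_pos: [0.5935, 0.1099, 0.0371]
orientation: [0.0, 0.761, 0.649, 0.0]
wrist_force: [0.4, 0.1, -0.5]
finger_gap: 0.0683
grip_force: 0.0
```

>>> drive_tool(series=[[[0, 0, 0, 0, 0, 0], [0, 0, 0, 0, 0, 0], [0, 0, 0, 0, 0, 0], [0, 0, 0, 0, 0, 0], [0, 0, 0, 0, 0, 0], [0, 0, 0, 0, 0, 0]]], jaw=-1, grip_force=45)

```text
clock: 6.88
tcp_pos: [0.5932, 0.1099, 0.0373]
orientation: [0.0, 0.761, 0.649, 0.0]
wrist_force: [-3.7, -0.4, 5.4]
finger_gap: 0.0437
grip_force: 44.9
```

>>> drive_tool(series=[[[0, 0, -0.03, 0, 0, 0], [0, 0, -0.06, 0, 0, 0], [0, 0, -0.1, 0, 0, 0], [0, 0, -0.14, 0, 0, 0], [0, 0, -0.14, 0, 0, 0], [0, 0, -0.14, 0, 0, 0], [0, 0, -0.14, 0, 0, 0], [0, 0, 0, 0, 0, 0]]])

```text
clock: 7.88
tcp_pos: [0.5944, 0.1099, 0.1288]
orientation: [0.001, 0.761, 0.649, 0.001]
wrist_force: [-0.1, 0.1, -1.9]
finger_gap: 0.0445
grip_force: 46.0
```

Run:
```python
from h import *
go([.47,-.15,.125])
```

```text
t 7.88 tcp [594.4 109.9 128.8] yawY -9.03 zax [ 0.004  0.    -1.   ] F [-0.1  0.1 -1.9] gap 0.0445 45.99710941314697 [ 0.05  0.42 -0.08  1.07  0.    1.78]
shares [-2.302 -0.684  0.027]
```

>>> drive_tool(series=[[[-0.1, -0.03, 0, 0, 0, 0], [-0.2, -0.06, 0, 0, 0, 0], [-0.2, -0.06, 0, 0, 0, 0], [-0.2, -0.06, 0, 0, 0, 0], [-0.2, -0.06, 0, 0, 0, 0], [-0.2, -0.06, 0, 0, 0, 0], [-0.2, -0.06, 0, 0, 0, 0], [-0.2, -0.06, 0, 0, 0, 0], [-0.2, -0.06, 0, 0, 0, 0], [-0.2, -0.06, 0, 0, 0, 0], [-0.2, -0.06, 0, 0, 0, 0], [-0.2, -0.06, 0, 0, 0, 0], [-0.1, -0.03, 0, 0, 0, 0], [0, 0, 0, 0, 0, 0], [0, 0, 0, 0, 0, 0], [0, 0, 0, 0, 0, 0]]])

```text
clock: 9.88
tcp_pos: [0.4629, -0.1603, 0.1265]
orientation: [-0.0, 0.76, 0.65, 0.0]
wrist_force: [-0.5, -0.3, -2.5]
finger_gap: 0.0436
grip_force: 46.0
```

Run:
```python
from h import *
p,R=st()
for n in('wrist','scene'):
    im=viewer.read_camera(n); C=cam(n)
    u=w2p(C,[[*p[:2],.1]])[0]; print(n,u)
    if n=='scene': x,y=u.astype(int); cv2.imwrite('pics/s1.png',cv2.resize(im[y-70:y+70,x-90:x+90,::-1],None,fx=4,fy=4))
```

```text
t 9.88 tcp [ 462.9 -160.3  126.5] yawY -8.96 zax [ 0.  0. -1.] F [-0.5 -0.3 -2.5] gap 0.0436 46.049285531044006 [-0.5   0.22 -0.37  0.98  0.    1.23]
wrist [321.019467   293.12910737]
scene [278.40344345 200.5464752 ]
```

View pics/s1.png

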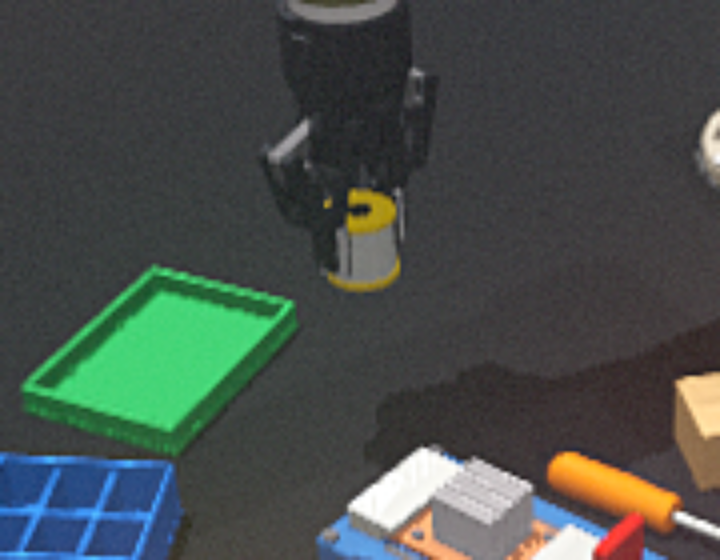

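The reel is held upright and square in the fingers, over bare bench between the tray and the vise.

>>> drive_tool(series=[[[0, 0, 0.08, 0, 0, 0], [0, 0, 0.14, 0, 0, 0], [0, 0, 0.14, 0, 0, 0], [0, 0, 0.14, 0, 0, 0], [0, 0, 0.12, 0, 0, 0], [0, 0, 0.1, 0, 0, 0], [0, 0, 0.07, 0, 0, 0], [0, 0, 0.04, 0, 0, 0], [0, 0, 0.02, 0, 0, 0], [0, 0, 0.015, 0, 0, 0], [0, 0, 0, 0, 0, 0], [0, 0, 0, 0, 0, 0]]])

```text
clock: 11.48
tcp_pos: [0.4628, -0.1611, 0.023]
orientation: [0.0, 0.761, 0.649, 0.0]
wrist_force: [0.5, 0.1, -2.1]
finger_gap: 0.0432
grip_force: 46.1
```

>>> drive_tool(series=[[[0, 0, 0.012, 0, 0, 0], [0, 0, 0, 0, 0, 0]]])

```text
clock: 11.72
tcp_pos: [0.4625, -0.161, 0.0213]
orientation: [-0.0, 0.761, 0.649, 0.0]
wrist_force: [-0.1, 0.5, -2.2]
finger_gap: 0.0434
grip_force: 46.1
```

>>> drive_tool(series=[[[0, 0, 0.012, 0, 0, 0], [0, 0, 0, 0, 0, 0]]])

```text
clock: 11.98
tcp_pos: [0.4625, -0.1609, 0.0198]
orientation: [-0.0, 0.761, 0.649, 0.0]
wrist_force: [0.4, 0.7, -1.7]
finger_gap: 0.0432
grip_force: 46.1
```

>>> drive_tool(series=[[[0, 0, 0.006, 0, 0, 0], [0, 0, 0, 0, 0, 0]]])

```text
clock: 12.22
tcp_pos: [0.4626, -0.161, 0.0194]
orientation: [0.0, 0.761, 0.649, 0.0]
wrist_force: [-0.8, 1.0, 0.8]
finger_gap: 0.0438
grip_force: 46.2
```

>>> drive_tool(series=[[[0, 0, 0, 0, 0, 0], [0, 0, 0, 0, 0, 0], [0, 0, 0, 0, 0, 0], [0, 0, 0, 0, 0, 0], [0, 0, -0.1, 0, 0, 0], [0, 0, -0.2, 0, 0, 0], [0, 0, -0.3, 0, 0, 0], [0, 0, -0.3, 0, 0, 0], [0, 0, -0.1, 0, 0, 0], [0, 0, 0, 0, 0, 0], [0, 0, 0, 0, 0, 0]]], jaw=0.7)

```text
clock: 13.6
tcp_pos: [0.4618, -0.1606, 0.1381]
orientation: [-0.001, 0.761, 0.649, -0.0]
wrist_force: [-0.2, -0.2, -0.9]
finger_gap: 0.0726
grip_force: 0.0
```

Run:
```python
from h import *
im=viewer.read_camera('scene');C=cam('scene')
x,y=w2p(C,[[.463,-.161,.02]])[0].astype(int); cv2.imwrite('pics/s2.png',cv2.resize(im[y-50:y+50,x-75:x+75,::-1],None,fx=4,fy=4))
go([*v2w(0,.012),.145])
```

```text
t 13.65 tcp [ 461.7 -160.5  137.8] yawY -9.03 zax [-0.002  0.001 -1.   ] F [0.2 0.6 0.1] gap 0.0727 0.0 [-0.5   0.21 -0.36  1.01  0.    1.23]
shares [ 1.807  0.701 -0.06 ]
```

View pics/s2.png

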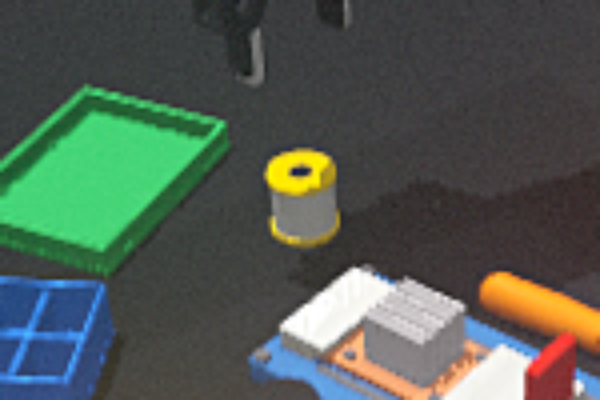

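The reel stands upright on the bench at crop position (303,197), clear of the tray and the vise. Next I'll go to the gap in front of the lug with the fingers shut.

>>> drive_tool(series=[[[0.1, 0.04, 0, 0, 0, 0], [0.2, 0.08, 0, 0, 0, 0], [0.22, 0.08, 0, 0, 0, 0], [0.22, 0.08, 0, 0, 0, 0], [0.22, 0.08, 0, 0, 0, 0], [0.22, 0.08, 0, 0, 0, 0], [0.22, 0.08, 0, 0, 0, 0], [0.2, 0.08, 0, 0, 0, 0], [0.12, 0.06, 0, 0, 0, 0], [0.087, 0.041, 0, 0, 0, 0], [0, 0, 0, 0, 0, 0], [0, 0, 0, 0, 0, 0], [0, 0, 0, 0, 0, 0]]], jaw=-1)

```text
clock: 15.28
tcp_pos: [0.5794, 0.0393, 0.1393]
orientation: [-0.0, 0.761, 0.649, -0.0]
wrist_force: [-0.3, -0.6, 0.1]
finger_gap: -0.0
grip_force: 0.0
```

Run:
```python
from h import *
go([*v2w(0,.012),.064])
```

```text
t 15.28 tcp [579.4  39.3 139.3] yawY -9.09 zax [-0. -0. -1.] F [-0.3 -0.6  0.1] gap -0.0 0.0 [-0.07  0.37 -0.13  1.07 -0.    1.66]
shares [ 0.009 -0.007  0.627]
```

>>> drive_tool(series=[[[0, -0.007, 0.12, 0, 0, 0], [0, 0, 0.15, 0, 0, 0], [0, 0, 0.15, 0, 0, 0], [0, 0, 0.13, 0, 0, 0], [0, 0, 0.08, 0, 0, 0], [0, 0, 0.05, 0, 0, 0], [0, 0, 0, 0, 0, 0], [0, 0, 0, 0, 0, 0]]])

```text
clock: 16.27
tcp_pos: [0.5794, 0.0401, 0.0582]
orientation: [0.0, 0.761, 0.649, 0.0]
wrist_force: [0.4, 0.6, 0.9]
finger_gap: -0.0003
grip_force: 0.0
```

>>> drive_tool(series=[[[0.05, 0, 0, 0, 0, 0], [0.05, 0, 0, 0, 0, 0], [0.04, 0, 0, 0, 0, 0], [0.04, 0, 0, 0, 0, 0], [0.04, 0, 0, 0, 0, 0], [0.04, 0, 0, 0, 0, 0]]])

```text
clock: 17.02
tcp_pos: [0.5836, 0.0699, 0.0577]
orientation: [0.001, 0.761, 0.649, -0.001]
wrist_force: [-1.3, -5.2, 1.6]
finger_gap: -0.0001
grip_force: 2.8
```

>>> drive_tool(series=[[[0.04, 0, 0, 0, 0, 0], [0.04, 0, 0, 0, 0, 0], [0.04, 0, 0, 0, 0, 0], [0.04, 0, 0, 0, 0, 0], [0.04, 0, 0, 0, 0, 0], [0.04, 0, 0, 0, 0, 0], [0.04, 0, 0, 0, 0, 0], [0.04, 0, 0, 0, 0, 0], [0.03, 0, 0, 0, 0, 0], [0.01, 0, 0, 0, 0, 0]]])

```text
clock: 18.27
tcp_pos: [0.5905, 0.1128, 0.0577]
orientation: [0.001, 0.761, 0.649, -0.001]
wrist_force: [-0.9, -4.5, 1.7]
finger_gap: -0.0001
grip_force: 2.6
```

>>> drive_tool(series=[[[0.016, 0, 0, 0, 0, 0], [0.016, 0, 0, 0, 0, 0], [0.016, 0, 0, 0, 0, 0], [0, 0, 0, 0, 0, 0]]])

```text
clock: 18.77
tcp_pos: [0.5914, 0.1186, 0.0577]
orientation: [0.0, 0.761, 0.649, -0.0]
wrist_force: [-0.4, -5.3, 1.1]
finger_gap: -0.0001
grip_force: 2.5
```

>>> drive_tool(series=[[[0.01, 0, 0, 0, 0, 0], [0.01, 0, 0, 0, 0, 0], [0, 0, 0, 0, 0, 0]]])

```text
clock: 19.15
tcp_pos: [0.5917, 0.1204, 0.0577]
orientation: [0.001, 0.761, 0.649, -0.001]
wrist_force: [-1.5, -7.1, 2.1]
finger_gap: -0.0001
grip_force: 3.6
```

>>> drive_tool(series=[[[0.01, 0, 0, 0, 0, 0], [0.01, 0, 0, 0, 0, 0], [0, 0, 0, 0, 0, 0]]])

```text
clock: 19.52
tcp_pos: [0.5917, 0.1204, 0.0577]
orientation: [0.002, 0.761, 0.648, -0.003]
wrist_force: [-2.9, -14.7, 3.2]
finger_gap: -0.0002
grip_force: 7.5
```

The jaw is against its stop: the force rises to 15 N with no further motion. I'll back off, rise and look.

>>> drive_tool(series=[[[-0.06, 0, 0, 0, 0, 0], [-0.12, 0, 0, 0, 0, 0], [-0.12, 0, -0.1, 0, 0, 0], [-0.1, 0, -0.25, 0, 0, 0], [-0.1, 0, -0.3, 0, 0, 0], [-0.1, 0, -0.3, 0, 0, 0], [-0.15, 0, -0.3, 0, 0, 0], [-0.1, 0, 0, 0, 0, 0], [0, 0, 0, 0, 0, 0], [0, 0, 0, 0, 0, 0], [0, 0, 0, 0, 0, 0]]], jaw=0.6)

```text
clock: 20.9
tcp_pos: [0.5756, 0.0238, 0.2065]
orientation: [-0.001, 0.76, 0.649, -0.001]
wrist_force: [0.1, -0.9, 0.2]
finger_gap: 0.0684
grip_force: 0.0
```

Run:
```python
from h import *
st();C=cam('wrist');im=viewer.read_camera('wrist');cv2.imwrite('pics/w3.png',im[:,:,::-1])
b=rect(C,blob(mask(im,'blue'),w2p(C,[[*v2w(-.045,0),.018]])[0]),.018);print(b)
for p in((0,-.0455,.06),(-.02,-.0675,.06),(.02,-.0675,.06),(.02,-.0235,.06),(-.02,-.0235,.06),(-.03,-.0955,.024),(.03,.0045,.024),(0,.1045,.078)):print(p,np.round(w2p(C,[[*v2w(*p[:2]),p[2]]]),1))
d=models.silhouettes('module','wrist');print([(x['score'],x['location']) for x in d])
```

```text
t 20.9 tcp [575.6  23.8 206.5] yawY -8.99 zax [-0.002  0.    -1.   ] F [ 0.1 -0.9  0.2] gap 0.0684 0.0 [-0.1   0.33 -0.02  1.22  0.    1.63]
(array([537.9, -11.8]), array([33.6,  0. ]), 79.5)
(0, -0.0455, 0.06) [[322.3 277.8]]
(-0.02, -0.0675, 0.06) [[299.2 301.4]]
(0.02, -0.0675, 0.06) [[345.4 301.5]]
(0.02, -0.0235, 0.06) [[346.5 253.1]]
(-0.02, -0.0235, 0.06) [[298.3 253. ]]
(-0.03, -0.0955, 0.024) [[291.8 311.1]]
(0.03, 0.0045, 0.024) [[355.7 211.3]]
(0, 0.1045, 0.078) [[322.7  82.5]]
[(0.64, [321.0, 254.5])]
```

View pics/w3.png

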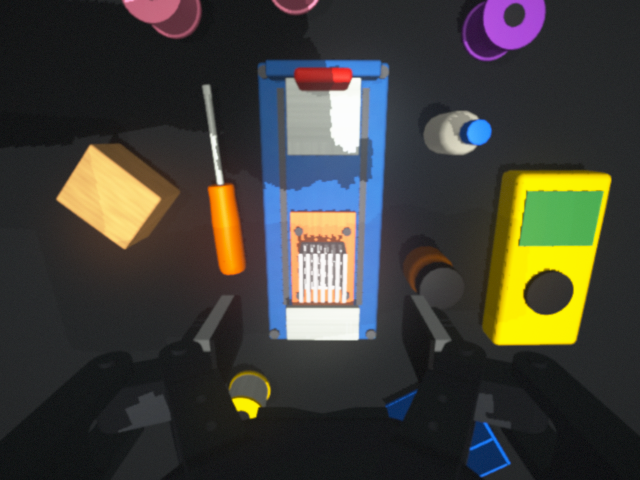

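The jaw is fully back: the lug at (323,78) is next to the stop, and the module is still seated, with fins at 298–348 x 253–302 as predicted. I'll grasp the fins now.

Run:
```python
from h import *
go([*v2w(0.0005,-.0455),.042])
```

```text
t 21.0 tcp [575.9  23.7 206.8] yawY -8.99 zax [-0.001  0.    -1.   ] F [ 0.1  0.1 -0.1] gap 0.0683 0.0 [-0.1   0.33 -0.02  1.22  0.    1.63]
shares [-0.338  0.008  1.374]
```

>>> drive_tool(series=[[[-0.1, 0.008, 0.05, 0, 0, 0], [-0.14, 0, 0.15, 0, 0, 0], [-0.098, 0, 0.2, 0, 0, 0], [0, 0, 0.2, 0, 0, 0], [0, 0, 0.2, 0, 0, 0], [0, 0, 0.15, 0, 0, 0], [0, 0, 0.15, 0, 0, 0], [0, 0, 0.12, 0, 0, 0], [0, 0, 0.08, 0, 0, 0], [0, 0, 0.05, 0, 0, 0], [0, 0, 0.024, 0, 0, 0], [0, 0, 0, 0, 0, 0], [0, 0, 0, 0, 0, 0]]])

```text
clock: 22.62
tcp_pos: [0.5712, -0.017, 0.0432]
orientation: [0.0, 0.761, 0.649, 0.0]
wrist_force: [0.5, 0.7, -0.3]
finger_gap: 0.0689
grip_force: 0.0
```

>>> drive_tool(series=[[[0, 0, 0, 0, 0, 0], [0, 0, 0, 0, 0, 0], [0, 0, 0, 0, 0, 0], [0, 0, 0, 0, 0, 0], [0, 0, 0, 0, 0, 0], [0, 0, 0, 0, 0, 0]]], jaw=-1, grip_force=50)

```text
clock: 23.38
tcp_pos: [0.571, -0.017, 0.0432]
orientation: [0.0, 0.761, 0.649, 0.0]
wrist_force: [-2.2, -0.5, 4.9]
finger_gap: 0.039
grip_force: 53.1
```

>>> drive_tool(series=[[[0, 0, -0.009, 0, 0, 0], [0.02, 0, 0, 0, 0, 0], [0.04, 0, 0, 0, 0, 0], [0.05, 0, 0, 0, 0, 0], [0.05, 0, 0, 0, 0, 0], [0.04, 0, 0, 0, 0, 0], [0.03, 0, 0, 0, 0, 0], [0.02, 0, 0, 0, 0, 0], [0, 0, 0, 0, 0, 0], [0, 0, 0, 0, 0, 0]]])

```text
clock: 24.62
tcp_pos: [0.5755, 0.0125, 0.0438]
orientation: [0.0, 0.761, 0.649, 0.0]
wrist_force: [0.1, -0.2, -2.8]
finger_gap: 0.0392
grip_force: 52.3
```

>>> drive_tool(series=[[[0, 0, -0.03, 0, 0, 0], [0, 0, -0.05, 0, 0, 0], [0, 0, -0.08, 0, 0, 0], [0, 0, -0.12, 0, 0, 0], [0, 0, -0.15, 0, 0, 0], [0, 0, -0.15, 0, 0, 0], [0, 0, -0.15, 0, 0, 0], [0, 0, -0.1, 0, 0, 0], [0, 0, -0.05, 0, 0, 0], [0, 0, 0, 0, 0, 0], [0, 0, 0, 0, 0, 0]]])

```text
clock: 26.0
tcp_pos: [0.575, 0.0127, 0.1487]
orientation: [-0.0, 0.761, 0.649, -0.0]
wrist_force: [-0.2, 1.0, -2.9]
finger_gap: 0.0393
grip_force: 52.3
```

Run:
```python
from h import *
im=viewer.read_camera('top');C=cam('top')
g=blob(mask(im,'green'),(458,290));ys,xs=np.where(g)
q=cv2.approxPolyDP(cv2.convexHull(np.c_[xs,ys].astype(np.int32)),4,True).reshape(-1,2)
Cs=cam('top');X=p2w(C,q,.022);print(q,np.round(X*1000,1),X.mean(0),np.linalg.norm(np.diff(X,axis=0),axis=1))
im=viewer.read_camera('scene');x,y=w2p(cam('scene'),[[*v2w(0,-.015),.12]])[0].astype(int)
cv2.imwrite('pics/s3.png',cv2.resize(im[y-70:y+70,x-90:x+90,::-1],None,fx=4,fy=4))
go([.494,-.309,.16])
```

```text
[[491 326]
 [432 329]
 [427 253]
 [483 251]] [[ 418.3 -375.4   22. ]
 [ 411.5 -251.8   22. ]
 [ 569.2 -246.6   22. ]
 [ 575.1 -367.2   22. ]] [ 0.49353093 -0.31025585  0.022     ] [0.12376532 0.157841   0.12074041]
t 26.1 tcp [575.   12.7 148.6] yawY -9.03 zax [-0.001  0.    -1.   ] F [-0.5 -1.5 -2.7] gap 0.0393 52.28180229663849 [-0.12  0.36 -0.12  1.09  0.    1.61]
shares [-2.754 -0.246 -0.094]
```

View pics/s3.png

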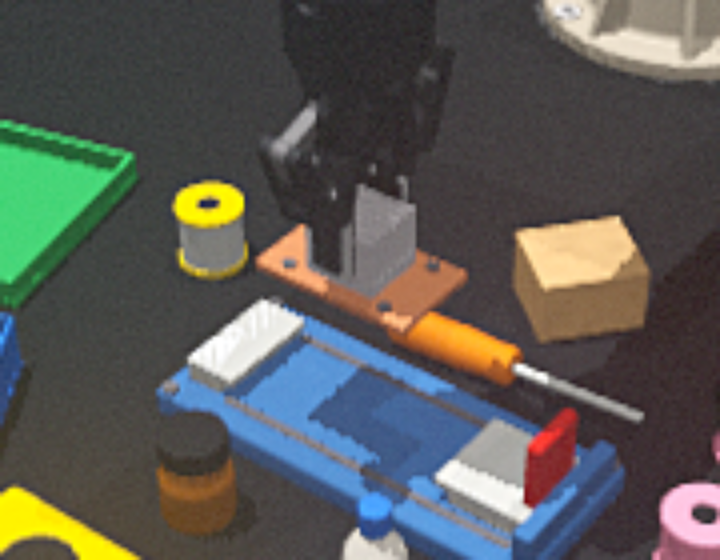

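The module is held level, clear of the lips. The reel stands at crop position (211,228) and the jaw is still against its stop. I'll turn it so its 100 mm side lies along the tray's long side.

>>> drive_tool(series=[[[0, 0, 0, 0, 0, 0.03], [0, 0, 0, 0, 0, 0.05], [0, 0, 0, 0, 0, 0.05], [0, 0, 0, 0, 0, 0.05], [0, 0, 0, 0, 0, 0.05], [0, 0, 0, 0, 0, 0.05], [0, 0, 0, 0, 0, 0.05], [0, 0, 0, 0, 0, 0.05], [0, 0, 0, 0, 0, 0.035], [0, 0, 0, 0, 0, 0.018], [0, 0, 0, 0, 0, 0], [0, 0, 0, 0, 0, 0]]])

```text
clock: 27.6
tcp_pos: [0.5753, 0.0127, 0.1491]
orientation: [-0.0, 1.0, 0.027, -0.0]
wrist_force: [-0.1, 0.2, -2.0]
finger_gap: 0.0393
grip_force: 52.3
```

>>> drive_tool(series=[[[-0.03, 0.1, 0, 0, 0, 0], [-0.06, 0.2, 0, 0, 0, 0], [-0.07, 0.23, 0, 0, 0, 0], [-0.07, 0.23, 0, 0, 0, 0], [-0.07, 0.23, 0, 0, 0, 0], [-0.07, 0.23, 0, 0, 0, 0], [-0.07, 0.23, 0, 0, 0, 0], [-0.07, 0.23, 0, 0, 0, 0], [-0.07, 0.23, 0, 0, 0, 0], [-0.07, 0.23, 0, 0, 0, 0], [-0.07, 0.23, 0, 0, 0, 0], [-0.06, 0.15, 0, 0, 0, 0], [-0.04, 0.08, 0, 0, 0, 0], [0, 0, 0, 0, 0, 0], [0, 0, 0, 0, 0, 0], [0, 0, 0, 0, 0, 0]]])

```text
clock: 29.6
tcp_pos: [0.494, -0.3032, 0.1494]
orientation: [-0.0, 1.0, 0.027, 0.0]
wrist_force: [-0.4, 0.2, -2.3]
finger_gap: 0.0395
grip_force: 52.2
```

Run:
```python
from h import *
go([.494,-.310,.035])
```

```text
t 29.6 tcp [ 494.  -303.2  149.4] yawY -86.9 zax [ 0.  0. -1.] F [-0.4  0.2 -2.3] gap 0.0395 52.24925100803375 [-0.69  0.36 -0.11  1.09  0.    2.4 ]
shares [-0.003  0.057  0.953]
```

>>> drive_tool(series=[[[0, 0.03, 0.06, 0, 0, 0], [0, 0.027, 0.12, 0, 0, 0], [0, 0, 0.14, 0, 0, 0], [0, 0, 0.14, 0, 0, 0], [0, 0, 0.14, 0, 0, 0], [0, 0, 0.12, 0, 0, 0], [0, 0, 0.1, 0, 0, 0], [0, 0, 0.07, 0, 0, 0], [0, 0, 0.04, 0, 0, 0], [0, 0, 0.02, 0, 0, 0], [0, 0, 0, 0, 0, 0], [0, 0, 0, 0, 0, 0]]])

```text
clock: 31.1
tcp_pos: [0.4944, -0.3112, 0.0358]
orientation: [0.0, 1.0, 0.026, 0.0]
wrist_force: [-0.5, 0.1, -2.3]
finger_gap: 0.039
grip_force: 52.2
```

>>> drive_tool(series=[[[0, 0, 0.012, 0, 0, 0], [0, 0, 0.01, 0, 0, 0], [0, 0, 0, 0, 0, 0]]])

```text
clock: 31.48
tcp_pos: [0.494, -0.3108, 0.0326]
orientation: [-0.0, 1.0, 0.026, -0.0]
wrist_force: [-0.6, -0.5, -2.3]
finger_gap: 0.0389
grip_force: 52.2
```

>>> drive_tool(series=[[[0, 0, 0.008, 0, 0, 0], [0, 0, 0, 0, 0, 0]]])

```text
clock: 31.72
tcp_pos: [0.494, -0.3109, 0.0317]
orientation: [-0.0, 1.0, 0.026, -0.0]
wrist_force: [-0.9, -0.1, -3.1]
finger_gap: 0.039
grip_force: 52.2
```

>>> drive_tool(series=[[[0, 0, 0.008, 0, 0, 0], [0, 0, 0, 0, 0, 0]]])

```text
clock: 31.98
tcp_pos: [0.494, -0.3109, 0.0307]
orientation: [-0.0, 1.0, 0.026, -0.0]
wrist_force: [0.1, 0.9, -2.0]
finger_gap: 0.039
grip_force: 52.2
```

>>> drive_tool(series=[[[0, 0, 0.006, 0, 0, 0], [0, 0, 0, 0, 0, 0]]])

```text
clock: 32.22
tcp_pos: [0.4942, -0.311, 0.0302]
orientation: [0.0, 1.0, 0.026, 0.0]
wrist_force: [0.1, 0.5, -1.7]
finger_gap: 0.0392
grip_force: 52.4
```

>>> drive_tool(series=[[[0, 0, 0.006, 0, 0, 0], [0, 0, 0, 0, 0, 0]]])

```text
clock: 32.48
tcp_pos: [0.4942, -0.311, 0.0302]
orientation: [0.0, 1.0, 0.026, 0.0]
wrist_force: [-1.8, 0.7, 5.1]
finger_gap: 0.0395
grip_force: 53.2
```

Contact with the floor is confirmed, so I'll release and retreat.

>>> drive_tool(series=[[[0, 0, 0, 0, 0, 0], [0, 0, 0, 0, 0, 0], [0, 0, 0, 0, 0, 0], [0, 0, 0, 0, 0, 0], [0, 0, -0.05, 0, 0, 0], [0, 0, -0.15, 0, 0, 0], [0, 0, -0.3, 0, 0, 0], [0, 0, -0.3, 0, 0, 0], [0, 0, -0.3, 0, 0, 0], [-0.1, 0, -0.2, 0, 0, 0], [-0.2, 0, 0, 0, 0, 0], [-0.2, 0, 0, 0, 0, 0], [0, 0, 0, 0, 0, 0], [0, 0, 0, 0, 0, 0]]], jaw=0.5)

```text
clock: 34.22
tcp_pos: [0.4347, -0.3143, 0.1858]
orientation: [0.0, 1.0, 0.026, 0.001]
wrist_force: [0.1, 0.1, 0.5]
finger_gap: 0.064
grip_force: 0.0
```

Run:
```python
from h import *
st();im=viewer.read_camera('scene');cv2.imwrite('pics/s4.png',cv2.resize(im[160:360,180:440,::-1],None,fx=3,fy=3))
```

```text
t 34.23 tcp [ 434.7 -314.3  185.8] yawY -86.98 zax [ 0.001 -0.    -1.   ] F [0.1 0.1 0.5] gap 0.064 0.0 [-0.78  0.26 -0.16  1.14  0.    2.31]
```

View pics/s4.png

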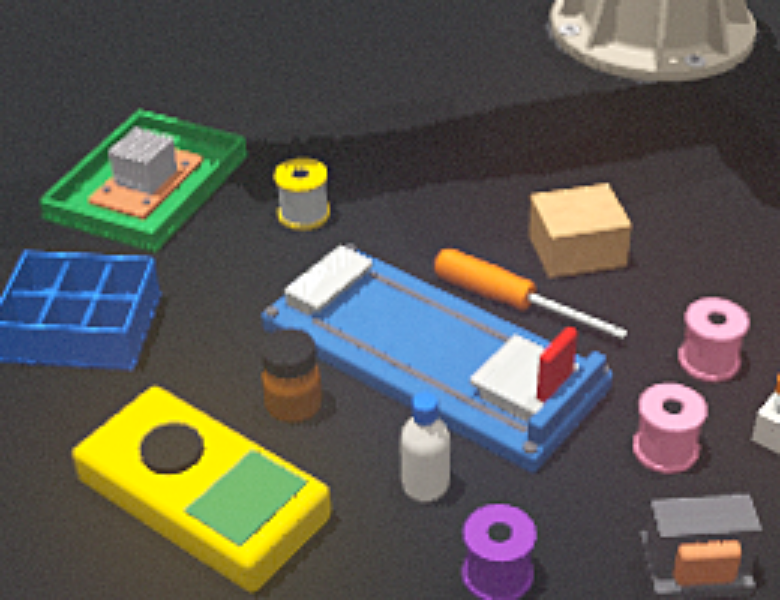

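The module lies flat with fins up in the tray at (145,170), the reel stands upright at (302,195), and the jaw is open against its stop. Nothing else has moved.

```bash
python3 -c "
from workcell import order
print(order.hand_in())"
```

```text
the job is handed in; nothing more can be done
None
```

The job is handed in after about 34 s of the 67 s allowed: the reel stands upright on bare bench, the jaw is open against its stop, and the module lies flat with its fins up on the tray floor.

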